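# Dial the code and unbolt the lock box

### The arm

A 6-joint arm with a two-finger parallel gripper is mounted at the origin on the work surface. World frame = base frame: x ahead of the robot, y to its left, z up, the work surface at z = 0. Lengths are in m, angles in rad, forces in N, time in s.
With the tool pointing down it reaches from about 0.325 to 0.775 m from the base axis. Payload 5.5 kg.
Tool frame: the origin (TCP) lies midway between the tips of the shut fingers; the grasp point (between the pads) lies 19 mm behind it; z points along the fingers, y is the line along which they close (so a half turn about z gives the same grasp; the last joint's range is limited). The gripper opens to 85 mm and grips with 20 to 120 N. Pads are 22 mm wide; open, the fingers measure 114 mm over their backs; the gripper's body (76 mm by 85 mm) begins 54 mm behind the grasp point. The pads swing forward as they close: fully open they stand 13 mm farther back than shut.
Start: joints at [1.244, 0.091, 1.231, -0, 1.82, -0.057], TCP at [0.16, 0.578, 0.231] pointing down, gripper open.
Joint ranges: [-2.87, 2.87], [-0.86, 2.18], [0.17, 2.46], [-1.51, 4.65], [0.06, 2.69], [-2.65, 2.65]. Speed limits (rad/s): [2.57, 2.57, 3.01, 3.14, 3.14, 3.14].

### API

Orientations are given as a unit quaternion [x, y, z, w].
In Python, from workcell import arm, vision gives the robot as it stands. The module is installed in compiled form; this text tells all that it offers.
- The arm moves only by the tool move_arm, never from a script. Its argument "increments" is a list of rows, each a list of 7 numbers: the turn, a rotation vector about the tool's x, y, z in units of 8 degrees (1.0 is 8 degrees), then the shift along the tool's x, y, z in units of 60 mm (1.0 is 60 mm), then the closure in counts, from 0 (fully open) to 255 (shut). A call has 1 to 5 rows; each row is the pose to reach, as a shift and turn from the pose commanded when the call began, along the tool's axes at that moment; what a row does not reach only later rows make up. A row lasts 1/8 s, in which the tool goes at most 62.5 mm and 10.7 degrees, less where a joint would pass 70% of its speed; a pose out of reach is approached as far as the arm can. A call with a gripper value outside its range is refused whole. The fingers move at their own pace and stop on an object; the grip force is fixed at half the most. Time passes only in rows, so rows that repeat a pose let the fingers close. It gives the time, the measured TCP pose, the force, the opening and the grip force at its end, in the units of the state.
- arm.sense(): the state, without advancing time (a new reading comes with each control period).
- vision.camera(name): name is "scene" or "top"; returns a dict with "color" (384x512x3 uint8, red, green, blue), "mtx" (3x3 intrinsics, pixels), "k1" (the pictures are not rectified: a ray, as slopes to the right and down, at radius r is drawn at 1 + k1 r^2 times it, then the intrinsics apply), "rvec" (rotation vector, rad) and "tvec" (3), from world to camera coordinates, as OpenCV has them. Camera axes: x right, y down, z forward; pixel columns grow to the right and rows downward; lengths in m; the calibration is good to about 2 mm. A picture is of the moment at which its call begins. There is no depth.
- arm.hand_in(): hands the job in; it is judged then, once.
The state is a dict: "time": time; "qpos": joint angles; "qd": joint speeds; "joint_torque": joint torques, N m; "tool_pos": TCP position; "eef_rot": TCP orientation; "wrist_force": force on the tool from outside, world axes, zero at the start; "ft_torque": the same for the moment, N m; "grip_width": opening from 0.0 (shut) to 1.0 (fully open); "finger_force": force on a finger pad.
Only numpy, scipy, OpenCV 4.12 (cv2) and the standard library are available. Lean on these libraries where they do the work, as an engineer would, in place of code of your own. Each camera call takes 0.05 s, during which the arm holds its last target. There are 200 camera calls.

### The job

Unlock the white sample box: turn its three dials so that, from left to right as the robot sees them, their pointers stand at three, five and two dots, then draw the bolt fully to the left, out of the hatch's staple, and let go. Leave the vial and the stopper on top of the box where they stand.

Things in the scene. Friction and masses are not known exactly. Their poses are not given: they have to be found in the camera images.
- lockbox: White steel lock box, fixed on the bench, 220 mm (x) by 400 mm (y) by 75 mm high. Origin at the centre of its underside; x points away from the robot (box turned by up to 0.3 rad), y to the left, z up. On its flat top: three dials in a row along y, 90 mm apart; in front of them a sliding bolt; at the right end a grey hatch with a staple that the bolt passes through.
- dial_left (a joint): Angle (rad) of the left dial, clockwise from above. Marks of 1 to 6 black dots round it, 60 degrees apart: 1 dot at 0 (pointer to the box's front, -x), 2 at 1.047 (front-left), 3 at 2.094 (back-left), 4 at 3.142 (back), 5 at 4.189 (back-right), 6 at 5.236 (front-right). End stops at -0.5 and 5.74, so not from 6 straight to 1. Friction 0.06 N m; stays as left. Starts 0.75 to 3.45.
- dial_left_grip (a point): Grip point of the left dial, on its vertical axis at (30, 130) mm in the box's x, y, 112 mm above the bench. Black bar grip 42 mm long, 14 thick, its top 9 mm above this point, on a round skirt 44 mm across whose top is 25 mm below it. Pointer: white line at one end of the bar, along this point's own -x (the bar lies along x, and turns with the dial).
- dial_middle (a joint): Angle (rad) of the middle dial, marks and sense as for the left dial. Start: 2.75 to 3.70.
- dial_middle_grip (a point): Grip point of the middle dial, on its vertical axis at (30, 40) mm in the box's x, y, 112 mm above the bench. Black bar grip 42 mm long, 14 thick, its top 9 mm above this point, on a round skirt 44 mm across whose top is 25 mm below it. Pointer: white line at one end of the bar, along this point's own -x (the bar lies along x, and turns with the dial).
- dial_right (a joint): Angle (rad) of the right dial, marks and sense as for the left dial. Start: -0.3 to 2.4.
- dial_right_grip (a point): Grip point of the right dial, on its vertical axis at (30, -50) mm in the box's x, y, 112 mm above the bench. Black bar grip 42 mm long, 14 thick, its top 9 mm above this point, on a round skirt 44 mm across whose top is 25 mm below it. Pointer: white line at one end of the bar, along this point's own -x (the bar lies along x, and turns with the dial).
- bolt (a joint): Travel (m) of the steel bolt: 0 shot through the staple, 0.032 fully drawn against its stop, sliding to the box's +y (left). Friction about 3 N. Rings inside the box jam it after about 2 mm until all three dials stand at the code (each within about 15 degrees); with it drawn the dials are held.
- bolt_grip (a point): Grip point of the bolt's upright steel handle, 113 mm above the bench: a fin 12 mm thick along the box's y, 30 mm wide along its x, rising 14 mm above this point; below, a rod (10 mm thick, along y) whose top is 23 mm below this point runs out of both its sides. It starts at (-60, 30) mm in the box's x, y; axes as the box.
- vial_mid (a point): Centre of a small closed amber glass vial, 28 mm across, 55 mm tall, standing loose on the hatch; not to be disturbed.
- stopper_mid (a point): Centre of a dark rubber stopper, 26 mm across, 26 mm tall, standing loose on the front left corner of the box's top; not to be disturbed.

How it is judged:
On the way, in this order (a step that is already met when the one before it is completed fails the run):
1. all three dials stand at the code, the bolt still shot (value of joint dial_left between 1.794 and 2.394 rad and value of joint dial_middle between 3.889 and 4.489 rad and value of joint dial_right between 0.747 and 1.347 rad and value of joint bolt below 0.006 m), for 0.2 s.
2. the bolt is drawn fully (value of joint bolt above 0.027 m), for 0.2 s.
At the end, for the whole second after the job is handed in: The left, middle and right dials point at three, five and two dots (each within 0.3 rad), the bolt is drawn at least 27 of its 32 mm and at rest, and the vial and the stopper are within 25 mm of where they stood (value of joint dial_left between 1.794 and 2.394 rad and value of joint dial_middle between 3.889 and 4.489 rad and value of joint dial_right between 0.747 and 1.347 rad and value of joint bolt above 0.027 m and velocity of joint bolt between -0.01 and 0.01 m/s and distance of each of vial_mid, stopper_mid from where it was at the start of the episode below 0.025 m); the robot touches nothing.
It fails at once if the vial or the stopper on the box is shifted by more than 25 mm (distance of any of vial_mid, stopper_mid from where it was at the start of the episode above 0.025 m).
It also fails if it takes over 56 s, if anything falls off the work surface, if the arm or the gripper's body presses on something with over 40 N, if the wrist force passes 120 N, or if a joint passes its speed limit or range.

## Working session

There is one attempt and no reset: what is moved stays moved. The work goes in short steps, Python scripts to look and compute and a tool call to move; the robot and the scene stay as the last step left them, time stands still between calls to the robot, and variables do not carry over. Pictures are saved under pics/ and viewed, at most 10 in all, crops included, and the job is handed in when it is done.

Besides the shell and the picture viewer there is one more tool, called in YAML: its name, and indented under it one key for each argument. move_arm: Moves the arm, as the interface text tells. Its arguments: {"type":"object","properties":{"increments":{"type":"array","items":{"type":"array","items":{"type":"number"}}}},"required":["increments"]}

```bash
mkdir -p pics; cat > h.py <<'E'
import numpy as np, cv2
from workcell import arm, vision
from scipy.spatial.transform import Rotation as R
def cast(c,px,z):
    # pixel(s) -> world points at height z
    K=np.array(c["mtx"]);k1=c["k1"]
    p=cv2.undistortPoints(np.array(px,float).reshape(-1,1,2),K,np.array([k1,0,0,0,0.]))[:,0]
    M=cv2.Rodrigues(np.array(c["rvec"],float))[0];t=np.array(c["tvec"],float).ravel()
    d=np.c_[p,np.ones(len(p))]@M;o=-M.T@t
    return o+d*((z-o[2])/d[:,2])[:,None]
def proj(c,P):
    return cv2.projectPoints(np.array(P,float).reshape(-1,3),np.array(c["rvec"],float),np.array(c["tvec"],float),np.array(c["mtx"]),np.array([c["k1"],0,0,0,0.]))[0][:,0]
E
python3 - <<'E'
from h import *
for n in("top","scene"):
    c=vision.camera(n); np.savez("pics/%s0.npz"%n,**c)
    cv2.imwrite(f"pics/{n}0.png",cv2.resize(c["color"][:,:,::-1],(800,600),interpolation=cv2.INTER_CUBIC))
    M=cv2.Rodrigues(np.array(c["rvec"],float))[0];print(n,-M.T@np.ravel(c["tvec"]),c["k1"])
print(arm.sense())
E
```

```text
top [0.51863608 0.03475697 0.85351533] 0.04912429379692624
scene [1.07342287 0.35177753 0.54037871] -0.20886231215943626
{'time': 0.1, 'qpos': array([ 1.24428373e+00,  9.18005056e-02,  1.23177552e+00,  2.11725215e-05,
        1.81983196e+00, -5.67020722e-02]), 'qd': array([ 0.00110767, -0.00118751, -0.00201795, -0.0004525 ,  0.00168463,
        0.00170355]), 'joint_torque': array([ 1.93389016e-03, -4.60212851e+01, -4.19219005e+01, -1.39202730e-04,
        1.05830084e-02, -3.11551480e-05]), 'tool_pos': array([0.1598404 , 0.57804274, 0.23024814]), 'eef_rot': array([ 1.34493802e-01,  9.90914019e-01, -8.89099822e-04, -1.82927277e-04]), 'wrist_force': array([ 0.2289925 ,  0.67924364, -0.5994655 ]), 'ft_torque': array([ 0.06164485, -0.01091574, -0.03831969]), 'finger_force': 0.0, 'grip_width': 1.00000877566765}
```

View pics/top0.png

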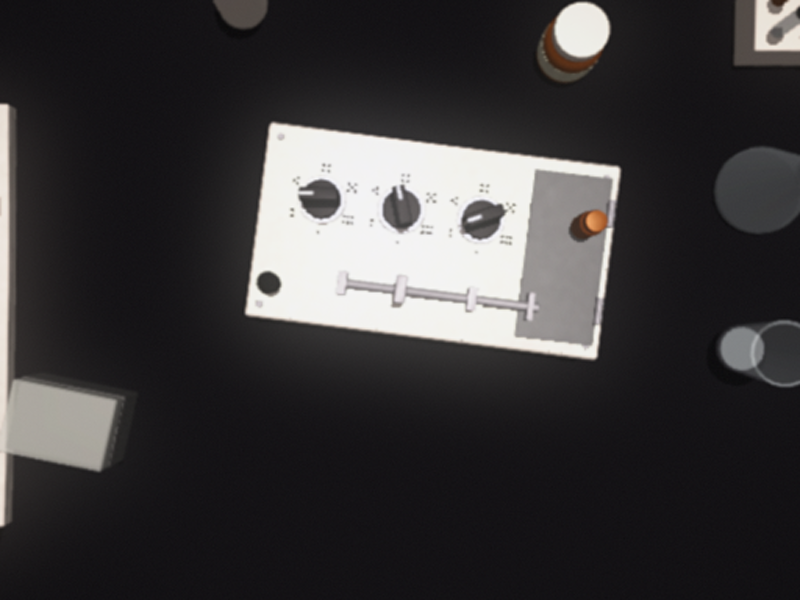

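View pics/scene0.png

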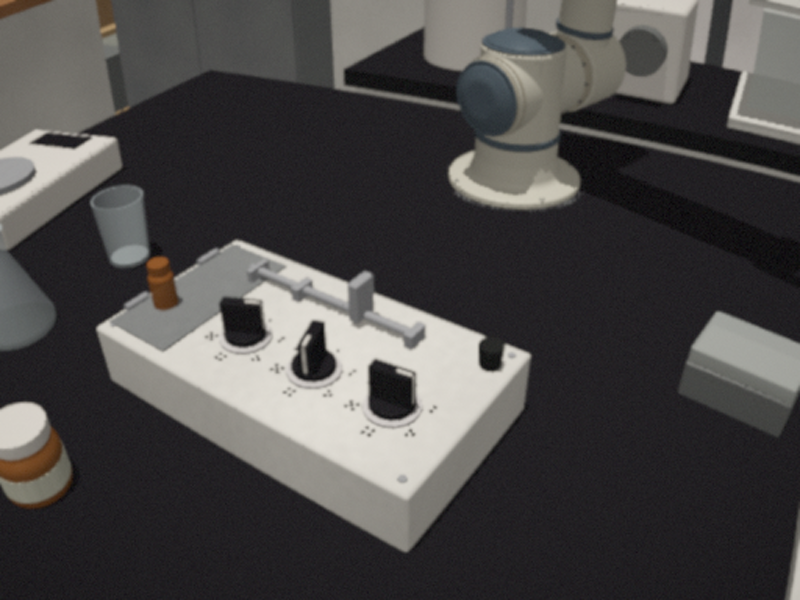

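The top view shows the box with corners at (271,123), (619,167), (597,358) and (247,316) in the 800x600 picture. The pointers are the white lines near (305,193) for the left dial, (399,192) for the middle and (474,218) for the right. The bolt fin is at (400,290), the vial at (592,223) and the stopper at (268,283).

```bash
cat >> h.py <<'E'
def boxpose(c):
    g=cv2.cvtColor(c["color"],cv2.COLOR_RGB2GRAY)
    m=(g>60).astype(np.uint8)
    cs=cv2.findContours(m,cv2.RETR_EXTERNAL,cv2.CHAIN_APPROX_NONE)[0]
    k=[q for q in cs if cv2.pointPolygonTest(q,(270,170),False)>=0][0]
    return k
def dial(c,P,yaw,box):
    # bar direction & white line of a dial seen from "top": gray patch rectified at z=.121, box axes, 0.25 mm/px
    n=241;u=(np.arange(n)-n//2)*.00025
    X,Y=np.meshgrid(-u,-u) # rows: box x up ; cols: box y left
    gx=Y;gy=X
    W=np.stack([P[0]+np.cos(yaw)*gx-np.sin(yaw)*gy,P[1]+np.sin(yaw)*gx+np.cos(yaw)*gy,np.full_like(gx,.121)],-1)
    q=proj(c,W).reshape(n,n,2).astype(np.float32)
    return cv2.remap(c["color"],q[...,0],q[...,1],cv2.INTER_CUBIC)
E
python3 - <<'E'
from h import *
c=dict(np.load("pics/top0.npz"));k=boxpose(c)
W=cast(c,k[:,0].astype(float),.075)[:,:2]
(ctr,sz,a)=cv2.minAreaRect(W.astype(np.float32));print(ctr,sz,a)
pts=cv2.boxPoints((ctr,sz,a));print(pts)
e=max([pts[1]-pts[0],pts[2]-pts[1]],key=np.linalg.norm);e=e*np.sign(e[1])
yaw=np.arctan2(-e[0],e[1]);print("yaw",yaw)
Rm=np.array([[np.cos(yaw),-np.sin(yaw)],[np.sin(yaw),np.cos(yaw)]])
print("corners via view",(cast(c,np.array([[271,123],[619,167],[597,358],[247,316]])*.64,.075)[:,:2]-ctr)@Rm)
tiles=[]
for y in(.13,.04,-.05):
    P=np.array(ctr)+Rm@[.03,y];t=dial(c,P,yaw,0);tiles.append(t);print(P, np.hypot(*P))
print("fin top box coords",(cast(c,[[400*.64,278*.64],[400*.64,290*.64]],.127)[:,:2]-ctr)@Rm, np.array(ctr)+Rm@[-.06,.03])
s=dict(np.load("pics/scene0.npz"))
for p,z in(((592,223),.075+.055),((268,283),.101)):
    print((cast(c,[[p[0]*.64,p[1]*.64]],z)[0,:2]-ctr)@Rm)
# scene check of grip points
for x,y,z in((.03,.13,.121),(.03,.04,.121),(.03,-.05,.121),(-.06,.03,.127)):
    P=np.array(ctr)+Rm@[x,y];print("scene px800",proj(s,[*P,z])/.64)
cv2.imwrite("pics/dials.png",cv2.resize(np.hstack(tiles)[:,:,::-1],None,fx=1.1,fy=1.1))
E
```

```text
(0.5940232276916504, -0.010488197207450867) (0.40191715955734253, 0.22325387597084045) 83.36881256103516
[[ 0.4599368  -0.19721192]
 [ 0.6816971  -0.22299281]
 [ 0.72810966  0.17623553]
 [ 0.5063494   0.20201641]]
yaw -0.1157362
corners via view [[ 0.10815019  0.19677212]
 [ 0.1088119  -0.1980546 ]
 [-0.10755086 -0.2004501 ]
 [-0.11071063  0.19574372]]
[0.63883467 0.11517777] 0.6491345400493511
[0.62844165 0.02577986] 0.62897019560057
[ 0.61804863 -0.06361804] 0.6213142221788956
fin top box coords [[-0.04864519  0.03096646]
 [-0.06118604  0.02936178]] [0.53788897 0.02623978]
[ 0.0338688  -0.16112289]
[-0.07122804  0.1725363 ]
scene px800 [[390.58091172 368.26412271]]
scene px800 [[309.79552256 332.43497159]]
scene px800 [[239.36327651 300.85032245]]
scene px800 [[359.39540232 278.53655812]]
```

View pics/dials.png

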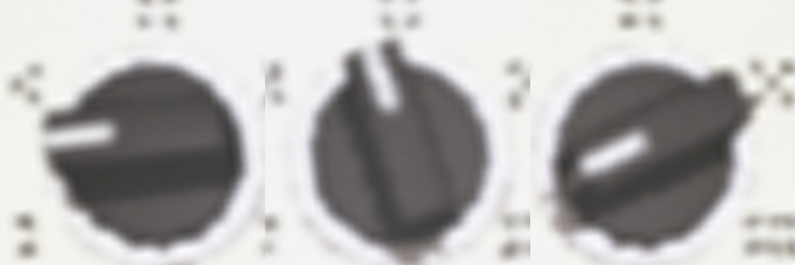

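The rectified dials give pointers at left ≈82°, middle ≈160° and right ≈63° clockwise from the front. The right dial therefore already stands at 2 (60°). The left needs about +38° and the middle about +80°. The box is at (0.594, −0.010) with yaw −0.116. Its fitted size matches, and the scene view agrees on the grip points. I'll do the middle dial first.

```bash
cat > to.py <<'E'
# usage: to.py x y z yyaw_deg  -> increments from the present pose
import sys
from h import *
s=arm.sense();x,y,z,a=map(float,sys.argv[1:5]);a=np.radians(a)
Y=np.array([np.cos(a),np.sin(a),0]);Z=np.array([0,0,-1.]);Rt=R.from_matrix(np.c_[np.cross(Y,Z),Y,Z])
Rc=R.from_quat(s["eef_rot"])
print("turn",np.round((Rc.inv()*Rt).as_rotvec(degrees=True)/8,2),"shift",np.round(Rc.inv().apply(np.array([x,y,z])-s["tool_pos"])/.06,2))
Yc=Rc.as_matrix()[:,1];print("t",round(s["time"],2),"pos",s["tool_pos"].round(4),"yyaw",np.degrees(np.arctan2(Yc[1],Yc[0])).round(1),"q6",s["qpos"][5].round(2),"F",s["wrist_force"].round(1),"grip",round(s["grip_width"],3),round(s["finger_force"],1))
E
python3 to.py 0.628 0.026 0.20 103.4
```

```text
turn [-0.01 -0.   -3.61] shift [-9.97 -6.79  0.52]
t 0.1 pos [0.1598 0.578  0.2302] yyaw 74.5 q6 -0.06 F [ 0.2  0.7 -0.6] grip 1.0 0.0
```

move_arm:
  increments:
    - [0,0,-1,-2,-1.4,0,80]
    - [0,0,-2,-4,-2.7,0,80]
    - [0,0,-3,-6,-4.1,0,80]
    - [0,0,-3.6,-8,-5.4,0.2,80]
    - [0,0,-3.6,-10,-6.8,0.5,80]

```text
time: 0.72
tool_pos: [0.3629, 0.3384, 0.2254]
eef_rot: [-0.117, 0.993, -0.0, 0.0]
wrist_force: [1.1, 0.5, 0.0]
grip_width: 0.685
finger_force: 0.0
```

```bash
python3 to.py 0.628 0.026 0.20 103.4
```

```text
turn [-0.  0.  0.] shift [-3.09 -6.09  0.42]
t 0.72 pos [0.3629 0.3384 0.2254] yyaw 103.4 q6 -1.12 F [1.1 0.5 0. ] grip 0.685 0.0
```

move_arm:
  increments:
    - [0,0,0,-3,-6,0.4,90]
    - [0,0,0,-3,-6,0.4,90]
    - [0,0,0,-3,-6,0.4,90]
    - [0,0,0,-3,-6,0.4,90]
    - [0,0,0,-3,-6,0.4,90]

```text
time: 1.35
tool_pos: [0.563, 0.099, 0.2066]
eef_rot: [-0.116, 0.993, 0.0, -0.0]
wrist_force: [1.7, 0.5, -0.5]
grip_width: 0.647
finger_force: 0.0
```

move_arm:
  increments:
    - [0,0,0,-0.5,-1,0,90]
    - [0,0,0,-0.5,-1,0,90]
    - [0,0,0,-0.5,-1,0,90]

```text
time: 1.72
tool_pos: [0.605, 0.0493, 0.2063]
eef_rot: [-0.116, 0.993, 0.0, -0.001]
wrist_force: [-0.2, -0.1, 0.0]
grip_width: 0.651
finger_force: 0.0
```

```bash
python3 to.py 0.628 0.026 0.096 103.4
```

```text
turn [ 0.01 -0.01 -0.01] shift [-0.29 -0.47  1.84]
t 1.73 pos [0.605  0.0493 0.2063] yyaw 103.3 q6 -1.78 F [-0.2 -0.1  0. ] grip 0.651 0.0
```

move_arm:
  increments:
    - [0,0,0,-0.29,-0.47,0,90]
    - [0,0,0,-0.29,-0.47,0.9,90]
    - [0,0,0,-0.29,-0.47,0.9,90]
    - [0,0,0,-0.29,-0.47,0.9,90]

```text
time: 2.22
tool_pos: [0.6285, 0.0272, 0.1551]
eef_rot: [-0.117, 0.993, 0.0, 0.001]
wrist_force: [-0.8, 0.3, 0.9]
grip_width: 0.649
finger_force: 0.0
```

```bash
python3 to.py 0.6284 0.0258 0.096 103.4; python3 - <<'E'
from h import *
c=vision.camera("scene");cv2.imwrite("pics/s1.png",cv2.resize(c["color"][120:300,60:300,::-1],(720,540),interpolation=cv2.INTER_CUBIC))
E
```

```text
turn [-0.    0.01  0.  ] shift [ 0.01 -0.02  0.98]
t 2.23 pos [0.6285 0.0272 0.1551] yyaw 103.4 q6 -1.82 F [-0.8  0.3  0.9] grip 0.649 0.0
```

View pics/s1.png

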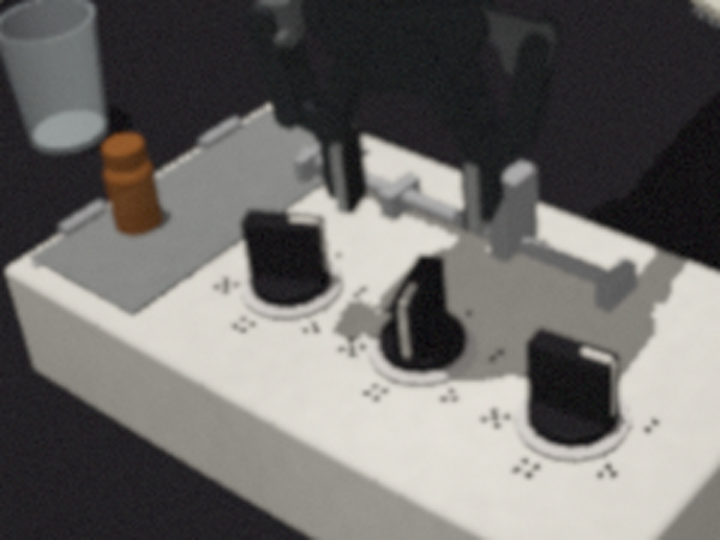

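In this crop the open fingertips at about (350,200) and (482,215) straddle the middle bar at (420,310) in line with it. I'll descend and close.

move_arm:
  increments:
    - [0,0,0,0,-0.02,0.5,90]
    - [0,0,0,0,-0.02,0.98,90]
    - [0,0,0,0,-0.02,0.98,90]
    - [0,0,0,0,-0.02,0.98,200]
    - [0,0,0,0,-0.02,0.98,255]

```text
time: 2.9
tool_pos: [0.6301, 0.0249, 0.0971]
eef_rot: [-0.116, 0.993, -0.0, 0.002]
wrist_force: [0.0, -0.5, 0.2]
grip_width: 0.226
finger_force: 0.0
```

move_arm:
  increments:
    - [0,0,0,0,0,0,255]
    - [0,0,0,0,0,0,255]
    - [0,0,0,0,0,0,255]

```text
time: 3.28
tool_pos: [0.6298, 0.0254, 0.097]
eef_rot: [-0.116, 0.993, 0.0, 0.002]
wrist_force: [-1.1, 1.6, 4.9]
grip_width: 0.151
finger_force: 59.9
```

```bash
python3 to.py 0.6284 0.0258 0.096 23.4
```

```text
turn [ 0.02  0.02 10.  ] shift [0.02 0.01 0.02]
t 3.27 pos [0.6298 0.0254 0.097 ] yyaw 103.4 q6 -1.82 F [-1.1  1.6  4.9] grip 0.151 59.9
```

move_arm:
  increments:
    - [0,0,1.2,0,0,0,255]
    - [0,0,2.4,0,0,0,255]
    - [0,0,3.6,0,0,0,255]
    - [0,0,4.8,0,0,0,255]
    - [0,0,6,0,0,0,255]

```text
time: 3.9
tool_pos: [0.6297, 0.0248, 0.097]
eef_rot: [0.3, 0.954, 0.0, 0.002]
wrist_force: [-2.9, 0.6, 7.2]
grip_width: 0.152
finger_force: 60.0
```

```bash
python3 to.py 0.6284 0.0258 0.096 23.4
```

```text
turn [0.02 0.02 3.95] shift [0.03 0.   0.02]
t 3.9 pos [0.6297 0.0248 0.097 ] yyaw 55.0 q6 -0.98 F [-2.9  0.6  7.2] grip 0.152 60.0
```

move_arm:
  increments:
    - [0,0,1.2,0,0,0,255]
    - [0,0,2.4,0,0,0,255]
    - [0,0,3.6,0,0,0,255]
    - [0,0,4,0,0,0,255]
    - [0,0,4,0,0,0,255]

```text
time: 4.53
tool_pos: [0.6293, 0.0246, 0.097]
eef_rot: [0.55, 0.835, 0.0, 0.001]
wrist_force: [-3.1, 0.9, 7.4]
grip_width: 0.151
finger_force: 60.1
```

move_arm:
  increments:
    - [0,0,0,0,0,0,90]
    - [0,0,0,0,0,0,90]
    - [0,0,0,0,0,0,90]
    - [0,0,0,0,0,-0.8,90]
    - [0,0,0,0,0,-1.2,90]

```text
time: 5.15
tool_pos: [0.6295, 0.0248, 0.1688]
eef_rot: [0.549, 0.836, 0.001, 0.001]
wrist_force: [0.3, -0.5, 0.4]
grip_width: 0.648
finger_force: 0.0
```

```bash
python3 to.py 0.6393 0.1148 0.165 1.4
```

```text
turn [0.02 0.   2.74] shift [1.31 0.74 0.06]
t 5.15 pos [0.6295 0.0248 0.1688] yyaw 23.3 q6 -0.42 F [ 0.3 -0.5  0.4] grip 0.648 0.0
```

move_arm:
  increments:
    - [0,0,1.2,0.66,0.37,0,90]
    - [0,0,2.4,1.31,0.74,0,90]
    - [0,0,2.7,1.31,0.74,0,90]
    - [0,0,2.7,1.31,0.74,0,90]

```text
time: 5.65
tool_pos: [0.6384, 0.115, 0.1658]
eef_rot: [0.696, 0.718, -0.0, -0.0]
wrist_force: [0.5, -0.9, 0.1]
grip_width: 0.648
finger_force: 0.0
```

```bash
python3 to.py 0.6393 0.1148 0.096 1.4;python3 - <<'E'
from h import *
c=vision.camera("scene");cv2.imwrite("pics/s2.png",cv2.resize(c["color"][120:300,60:300,::-1],(720,540),interpolation=cv2.INTER_CUBIC))
E
```

```text
turn [-0.    0.    0.05] shift [-0.    0.02  1.16]
t 5.65 pos [0.6384 0.115  0.1658] yyaw 1.8 q6 0.09 F [ 0.5 -0.9  0.1] grip 0.648 0.0
```

View pics/s2.png

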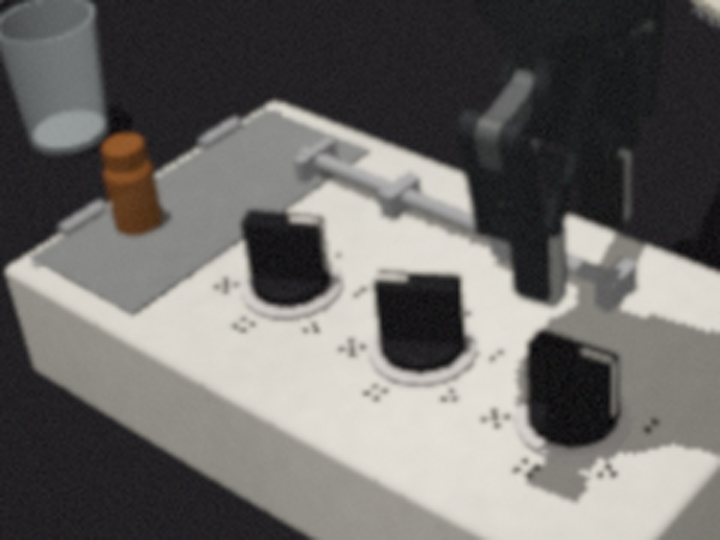

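The middle pointer (395,277) now faces the 5-dot mark (350,347). The fingers are set over the left bar near (575,350), so I'll descend and grip it.

move_arm:
  increments:
    - [0,0,0,0,0.01,0.6,90]
    - [0,0,0,0,0.01,1.15,90]
    - [0,0,0,0,0.01,1.15,90]
    - [0,0,0,0,0.01,1.15,200]
    - [0,0,0,0,0.01,1.15,255]

```text
time: 6.32
tool_pos: [0.6402, 0.1145, 0.0998]
eef_rot: [0.696, 0.718, 0.001, 0.001]
wrist_force: [-0.4, 0.1, 0.4]
grip_width: 0.227
finger_force: 0.0
```

move_arm:
  increments:
    - [0,0,0,0,0,0,255]
    - [0,0,0,0,0,0,255]
    - [0,0,0,0,0,0,255]

```text
time: 6.7
tool_pos: [0.6395, 0.1144, 0.0999]
eef_rot: [0.696, 0.718, 0.001, 0.001]
wrist_force: [-3.7, -0.7, 6.0]
grip_width: 0.149
finger_force: 60.2
```

```bash
python3 to.py 0.6393 0.1148 0.096 -36.6
```

```text
turn [ 0.02 -0.    4.79] shift [ 0.01 -0.    0.07]
t 6.7 pos [0.6395 0.1144 0.0999] yyaw 1.7 q6 0.09 F [-3.7 -0.7  6. ] grip 0.149 60.2
```

move_arm:
  increments:
    - [0,0,1.2,0,0,0,255]
    - [0,0,2.4,0,0,0,255]
    - [0,0,3.6,0,0,0,255]
    - [0,0,4.8,0,0,0,255]
    - [0,0,4.8,0,0,0,255]

```text
time: 7.32
tool_pos: [0.6393, 0.1145, 0.0999]
eef_rot: [0.894, 0.448, 0.001, 0.0]
wrist_force: [-4.6, -0.7, 6.6]
grip_width: 0.146
finger_force: 60.2
```

move_arm:
  increments:
    - [0,0,0,0,0,0,90]
    - [0,0,0,0,0,0,90]
    - [0,0,0,0,0,0,90]
    - [0,0,0,0,0,-0.8,90]
    - [0,0,0,0,0,-1.2,90]

```text
time: 7.95
tool_pos: [0.6398, 0.1147, 0.1719]
eef_rot: [0.894, 0.449, 0.001, 0.0]
wrist_force: [0.6, -0.3, 0.5]
grip_width: 0.649
finger_force: 0.0
```

```bash
python3 to.py 0.538 0.0262 0.17 -96.6
```

```text
turn [ 0.01 -0.02  7.49] shift [-2.2  -0.48  0.03]
t 7.95 pos [0.6398 0.1147 0.1719] yyaw -36.7 q6 0.76 F [ 0.6 -0.3  0.5] grip 0.649 0.0
```

move_arm:
  increments:
    - [0,0,1.3,-0.7,-0.15,0,90]
    - [0,0,2.6,-1.4,-0.3,0,90]
    - [0,0,3.9,-2.2,-0.48,0,90]
    - [0,0,5.2,-2.2,-0.48,0,90]
    - [0,0,6.5,-2.2,-0.48,0,90]

```text
time: 8.57
tool_pos: [0.5368, 0.0254, 0.1695]
eef_rot: [1.0, 0.008, 0.0, -0.0]
wrist_force: [0.3, -0.8, 0.4]
grip_width: 0.648
finger_force: 0.0
```

```bash
python3 to.py 0.538 0.0262 0.17 -96.6;python3 - <<'E'
from h import *
c=vision.camera("scene");t=vision.camera("top")
a=cv2.resize(c["color"][150:290,60:300,::-1],(480,280),interpolation=cv2.INTER_CUBIC)
b=cv2.resize(t["color"][70:240,150:405,::-1],(480,320),interpolation=cv2.INTER_CUBIC)
cv2.imwrite("pics/s3.png",np.vstack([a,b]))
E
```

```text
turn [-0.   -0.    0.94] shift [ 0.02 -0.01 -0.01]
t 8.57 pos [0.5368 0.0254 0.1695] yyaw -89.1 q6 1.54 F [ 0.3 -0.8  0.4] grip 0.648 0.0
```

View pics/s3.png

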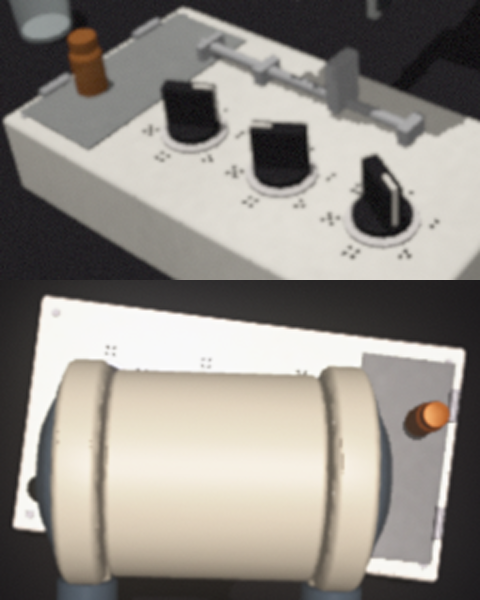

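In the scene crop all three white lines look to be on the right marks: left at (388,183), middle at (262,125) and right at (203,87). I'll check the angles by casting the bar-top ends onto z=0.121.

```bash
python3 - <<'E'
from h import *
c=dict(np.load("pics/scene0.npz"));yaw=-.1157
for n,a,b in(("left",(367,158),(396,189)),("mid",(307,126),(251,122)),("right",(166,83),(214,88))):
    P=cast(c,[(60+p[0]/2,150+p[1]/2) for p in(a,b)],.121);d=P[1]-P[0]
    print(n,np.degrees((yaw+np.pi-np.arctan2(d[1],d[0]))%(2*np.pi)).round(),np.linalg.norm(d).round(4))
E
python3 to.py 0.538 0.0262 0.097 -96.6
```

```text
left 114.0 0.0375
mid 242.0 0.0411
right 66.0 0.0392
turn [-0.   -0.    0.98] shift [ 0.01 -0.01  1.21]
t 8.68 pos [0.5371 0.0257 0.1694] yyaw -88.7 q6 1.53 F [ 0.6 -0.4  0.7] grip 0.648 0.0
```

move_arm:
  increments:
    - [0,0,0.95,0.02,0,0,90]
    - [0,0,0.95,0.02,0,0,90]
    - [0,0,0.95,0.02,0,0,90]

```text
time: 9.05
tool_pos: [0.5384, 0.026, 0.1692]
eef_rot: [0.999, -0.052, -0.0, 0.0]
wrist_force: [0.1, 0.3, -0.0]
grip_width: 0.646
finger_force: 0.0
```

All three are within tolerance of 120, 240 and 60°. Now I'll grip the bolt.

move_arm:
  increments:
    - [0,0,0,0,0,0.6,90]
    - [0,0,0,0,0,1.15,90]
    - [0,0,0,0,0,1.15,90]
    - [0,0,0,0,0,1.15,200]
    - [0,0,0,0,0,1.15,255]

```text
time: 9.68
tool_pos: [0.5395, 0.0259, 0.1025]
eef_rot: [0.999, -0.054, 0.002, -0.0]
wrist_force: [-0.5, 0.2, 0.9]
grip_width: 0.229
finger_force: 0.0
```

move_arm:
  increments:
    - [0,0,0,0,0,0,255]
    - [0,0,0,0,0,0,255]
    - [0,0,0,0,0,0,255]

```text
time: 10.05
tool_pos: [0.5393, 0.0258, 0.1024]
eef_rot: [0.999, -0.055, 0.002, -0.0]
wrist_force: [-0.2, 0.7, 6.3]
grip_width: 0.128
finger_force: 59.5
```

```bash
python3 to.py 0.5416 0.0571 0.1 -96.6
```

```text
turn [-0.   -0.02  0.04] shift [-0.02 -0.52  0.04]
t 10.05 pos [0.5393 0.0258 0.1024] yyaw -96.3 q6 1.66 F [-0.2  0.7  6.3] grip 0.128 59.5
```

move_arm:
  increments:
    - [0,0,0,0,-0.1,0,255]
    - [0,0,0,0,-0.2,0,255]
    - [0,0,0,0,-0.3,0,255]
    - [0,0,0,0,-0.4,0,255]
    - [0,0,0,0,-0.5,0,255]

```text
time: 10.68
tool_pos: [0.5427, 0.055, 0.1024]
eef_rot: [0.998, -0.055, 0.002, 0.001]
wrist_force: [-0.7, -3.5, 5.6]
grip_width: 0.129
finger_force: 59.6
```

move_arm:
  increments:
    - [0,0,0,0,-0.04,0,255]
    - [0,0,0,0,-0.04,0,255]
    - [0,0,0,0,-0.04,0,255]

```text
time: 11.05
tool_pos: [0.543, 0.0575, 0.1024]
eef_rot: [0.998, -0.055, 0.002, 0.0]
wrist_force: [0.1, -1.8, 6.2]
grip_width: 0.127
finger_force: 59.6
```

```bash
python3 to.py 0.5416 0.0571 0.1 -96.6
```

```text
turn [ 0.   -0.03  0.04] shift [-0.02  0.01  0.04]
t 11.05 pos [0.543  0.0575 0.1024] yyaw -96.3 q6 1.72 F [ 0.1 -1.8  6.2] grip 0.127 59.6
```

The bolt has moved 31.9 mm with only about 3 N of friction. I'll release and rise clear.

move_arm:
  increments:
    - [0,0,0,0,0,0,90]
    - [0,0,0,0,0,0,90]
    - [0,0,0,0,0,0,90]
    - [0,0,0,0,0,-0.8,90]
    - [0,0,0,0,0,-1.6,90]

```text
time: 11.68
tool_pos: [0.5413, 0.0582, 0.1964]
eef_rot: [0.999, -0.054, -0.001, 0.0]
wrist_force: [1.5, 0.1, -0.1]
grip_width: 0.648
finger_force: 0.0
```

move_arm:
  increments:
    - [0,0,0,0,0,-0.5,90]
    - [0,0,0,0,0,-0.5,90]

```text
time: 11.92
tool_pos: [0.543, 0.0583, 0.2295]
eef_rot: [0.999, -0.054, 0.003, -0.0]
wrist_force: [-0.5, 0.1, -0.2]
grip_width: 0.649
finger_force: 0.0
```

```bash
python3 to.py 0.5416 0.0571 0.2 -96.6; python3 - <<'E'
from h import *
c=vision.camera("scene");cv2.imwrite("pics/s4.png",cv2.resize(c["color"][120:300,60:360,::-1],(750,450),interpolation=cv2.INTER_CUBIC))
E
```

```text
turn [-0.01 -0.04  0.04] shift [-0.02  0.02  0.49]
t 11.93 pos [0.543  0.0583 0.2295] yyaw -96.2 q6 1.72 F [-0.5  0.1 -0.2] grip 0.649 0.0
```

View pics/s4.png

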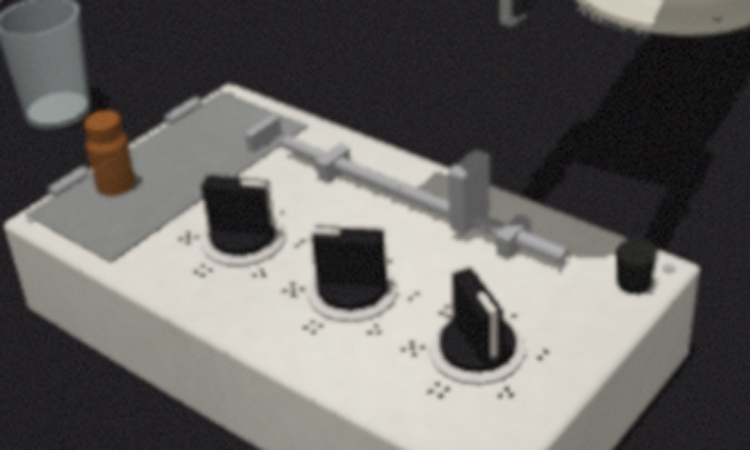

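The bolt fin (468,190) has moved left and the rod end (285,142) is clear of the staple (265,130). The vial and stopper haven't moved, and the gripper is clear of the box.

```bash
python3 -c "
from workcell import arm
print(arm.hand_in())"
```

```text
the job is handed in; nothing more can be done
None
```

The job is handed in, with no verdict returned: the dials stand at three, five and two, the bolt is drawn about 32 mm clear of the staple, and the vial and stopper stand where they were.

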